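# Tip mints from a lever dispenser into a dish

## Task

Serve the three mints: push the empty blue dish across the table until it stands against the front of the wooden dispenser's base, centred under the spout. Then press the dispenser's paddle down so that the gate at the other end of the lever lifts and all three mints roll into the dish, and let the paddle come back up. Do not lift the dish, do not pick up the mints or move the gate by hand, and leave everything else on the table where it is.

Things in the scene. Friction and masses are not known exactly. Their poses are not given: they have to be found in the camera images.
- dispenser: Pale wooden mint dispenser, fixed. Base board 76 (x) x 200 (y) x 14 mm; origin on the table; the base reaches from y = -90 mm (front, spout end) to y = +110 mm (back, paddle end). z is up. Two posts at y = +30 mm, 64 mm apart over their outer faces and 137 mm high, carry the dark lever, which runs along y above the chute.
- spout (a point): Middle of the spout's floor edge, 52 mm above the table, 25 mm in front of the base (y = -115 mm in the dispenser's frame). The open chute, 44 mm wide outside and 32 mm inside, slopes down to it by about 10 degrees; its underside is 46 mm and its rim about 70 mm above the table here, so the dish passes below it.
- dish_spot (a point): Point on the table where the centre of the dish belongs: on the dispenser's centre line, 153 mm in front (-y) of its origin, so that the dish just touches the front of the base and the spout overhangs its rim. Axes as the dispenser's. The mints all land in the dish if its centre is within about 30 mm of here sideways and 15 mm lengthwise.
- paddle (a point): Centre of the top face of the paddle, the 44 x 44 mm dark wooden pad at the back end of the lever, 100 mm from the hinge; 135 mm above the table at rest with the face level. It moves with the lever: at full travel it is about 48 mm lower and 16 mm nearer the hinge.
- lever (a joint): Lever angle: 0 at rest (gate shut), 0.5 rad at the stop (paddle fully down, gate fully up). A spring returns it; it takes about 3 N on the paddle to start and 8 N at the stop. From 0.35 rad up the mints pass under the gate. They need about 1.5 s to roll out.
- gate_foot (a point): Lower edge of the gate, a dark wooden plate 30 mm wide, 5 mm thick and 62 mm tall that hangs from the front end of the lever, 70 mm from the hinge, and blocks the chute; about 69 mm above the table when shut.
- dish: Empty round dish of blue ceramic, loose, 0.25 kg: outside diameter 116 mm at the foot and 124 mm at the rim, 36 mm high, wall 4 mm, floor 5 mm thick. The origin is the centre of its underside. It slides when pushed at its side.
- mint1_center (a point): Centre of mint 1, a hard white ball of 28 mm, 20 g, waiting in the chute behind the gate (nearest the gate).
- mint2_center (a point): Centre of mint 2, a hard white ball of 28 mm, 20 g, waiting in the chute behind the gate.
- mint3_center (a point): Centre of mint 3, a hard white ball of 28 mm, 20 g, waiting in the chute behind the gate.
- mug: Bystander: brown earthenware mug, 80 mm wide, 92 mm high, handle on its +y side; origin under its centre. Stands beside the dispenser, on its far (+x) side.
- tablet_box: Bystander: pale carton 50 x 110 x 24 mm; origin under its centre. Lies beside the dispenser, on its near (-x) side.
- remote: Bystander: black remote control 46 x 170 x 18 mm; origin under its centre.
- pill_bottle: Bystander: small amber jar with a white cap, 44 mm wide, 75 mm high; origin under its centre.
- figurine: Bystander: white china figurine, 52 mm wide, 108 mm high; origin under its centre.
- candle: Bystander: cream pillar candle, 60 mm wide, 80 mm high; origin under its centre.
- phone: Bystander: black phone 72 x 150 x 9 mm, lying flat; origin under its centre.
Mind the look-alikes: they are no part of the job. There is more than one size of the dish; the one meant has the size given above.

How it is judged (in metres and radians):
On the way, in this order (a step that is already met when the one before it is completed fails the run):
1. the dish stands under the spout, the gate still shut (x of dish in the frame of dispenser between -0.035 and 0.035 m and y of dish in the frame of dispenser above -0.185 m and height (world z) of dish below 0.008 m and value of joint lever below 0.1 rad), for 0.2 s.
2. the paddle is pressed down and the gate is up (value of joint lever above 0.33 rad), for 0.2 s.
At the end, for the whole second after the job is handed in: All three mints lie in the dish (within 55 mm of its axis, centres below 50 mm, so one may lie on the others); the dish stands flat and still, its centre within 35 mm of the dispenser's centre line and at most 185 mm in front of its origin; the lever is back up (under 0.05 rad) (horizontal distance between each of mint1_center, mint2_center, mint3_center and dish below 0.055 m and height (world z) of each of mint1_center, mint2_center, mint3_center below 0.05 m and x of dish in the frame of dispenser between -0.035 and 0.035 m and y of dish in the frame of dispenser above -0.185 m and height (world z) of dish below 0.008 m and value of joint lever below 0.05 rad and angle between dish's own z axis and vertical below 0.1 rad and linear speed of dish below 0.02 m/s); the robot touches nothing.
It fails at once if the dish is lifted off the table or tipped (height (world z) of dish above 0.015 m or angle between dish's own z axis and vertical above 0.3 rad).
It fails at once if a mint is lifted (height (world z) of any of mint1_center, mint2_center, mint3_center above 0.125 m).
It fails at once if the gate is moved by hand (contact force between the fingers and lever_c2 above 0.5 N).
It fails at once if a bystander is moved more than 25 mm or tipped over (distance of any of mug, tablet_box, remote, pill_bottle, figurine, candle, phone from where it was at the start of the episode above 0.025 m or angle between any of mug, tablet_box, remote, pill_bottle, figurine, candle, phone's own z axis and vertical above 0.4 rad).
It also fails if it takes over 56 s, if anything falls off the work surface, if the arm or the gripper's body presses on something with over 40 N, if the wrist force passes 120 N, or if a joint passes its speed limit or range.

## Robot

A 6-joint arm with a two-finger parallel gripper is mounted at the origin on the work surface. World frame = base frame: x ahead of the robot, y to its left, z up, the work surface at z = 0. Lengths are in mm, angles in rad, forces in N, time in s.
With the tool pointing down it reaches from about 275 to 1000 mm from the base axis. Payload 8.4 kg.
Tool frame: the origin (TCP) lies at the very end of the fingers, on their centre line; the grasp point (between the pads) lies 19 mm behind it; z points along the fingers, y is the direction in which the jaws open and shut (so a half turn about z gives the same grasp; the last joint's range is limited). The gripper opens to 85 mm and grips with 20 to 120 N. Pads are 22 mm wide; open, the fingers measure 114 mm over their backs; the gripper's body (76 mm by 85 mm) begins 54 mm behind the grasp point. The pads swing forward as they close: fully open they stand 13 mm farther back than shut.
Start: joints at [-1.284, 0.353, 1.633, -0, 1.155, -0.002], TCP at [178, -599.119, 231.281] pointing down, gripper open.
Joint ranges: [-2.63, 2.63], [-0.92, 2.1], [0.06, 2.66], [-1.3, 4.44], [0, 2.69], [-3.02, 3.02]. Speed limits (rad/s): [2.22, 2.22, 2.79, 3.14, 3.14, 3.14].

## Interface

Orientations are given as [roll, pitch, yaw] about the fixed x, y, z axes, in that order (R = Rz(yaw) Ry(pitch) Rx(roll)).
In Python, from rig import r gives the robot as it stands.
- The arm moves only by the tool move_arm, never from a script. Its argument "increments" is a list of rows, each an object of numbers: "tx", "ty", "tz": the shift along the tool's x, y, z in cm; "rx", "ry", "rz": the turn, a rotation vector about the tool's x, y, z in degrees; "gripper": the gripper's target within -1 to 1 (fully open at 1, half-way at 0, shut at -1). A call has 1 to 12 rows; each row shifts and turns the commanded pose from where the row before left it, along the tool's axes as they then stand; what a row does not reach is not made up. A row lasts 1/10 s, in which the tool goes at most 50 mm and 8.59 degrees, less where a joint would pass 70% of its speed; a pose out of reach is approached as far as the arm can. A call is refused whole if a number of a shift passes 5 or a number of a turn 8.59, either way. A call with a gripper value outside its range is refused whole. The fingers move at their own pace and stop on an object; "squeeze" is the grip in N (left out, the last holds). Time passes only in rows, so rows that do not move let the fingers close. It gives the time, the measured TCP pose, the force and the opening at its end, in the units of the state.
- r.sense(): the state, without advancing time (a new reading comes with each control period).
- r.grab_frame(name): name is "scene" or "top" or "wrist"; returns (picture, depth): 420x560x3 uint8, red, green, blue; 420x560 float32, mm along the optical axis (not along the pixel's ray), 0 where there is no reading.
- r.camera_model(name): a dict with "fx", "fy", "cx", "cy" (pixels), "k1" (the pictures are not rectified: a ray, as slopes to the right and down, at radius r is drawn at 1 + k1 r^2 times it, then the intrinsics apply), "R" (3x3) and "t" (3): a world point X has camera coordinates R X + t; the wrist camera has in their place "hand_eye" (4x4, takes a point from camera to tool coordinates, whose origin is the TCP and whose axes are the flange's). Camera axes: x right, y down, z forward; pixel columns grow to the right and rows downward; lengths in mm; the calibration is good to about 2 mm. A picture is of the moment at which its call begins: read the wrist's pose just before it. camera_model takes no time and is no camera call.
- r.sign_off(): hands the job in, once; it reports no verdict.
Trained networks look in the newest picture that a camera, given by its name, has taken for a name from the list of things; names that differ only in an ending like _2 or _b are one class to them, and where a whole thing is asked for, a point or a joint stands for the part that bears it (a point fixed in the world has none). Each returns a list of dicts, best first, with "confidence" (0 to 1); they miss things now and then, are a little off and sometimes report something else, mostly with a low value. They report only what shows in the picture. A call takes as long as a camera call. They do not tell look-alikes from the thing itself.
- r.cut_out(query, camera): "mask" (420x560 bool, what is visible of it) and "bbox" ([left, top, right, bottom] in pixels, round what is visible of it).
- r.place_of(query, camera): "location" ([row, column] in pixels: a listed point, or the origin of a listed thing).
The state is a dict: "clock": time; "qpos": joint angles; "qvel": joint speeds; "joint_efforts": joint torques, N m; "eef_pos": TCP position; "tcp_rot": TCP orientation; "contact_force": force on the tool from outside, world axes, zero at the start; "wrist_torque": the same for the moment, N m; "opening": opening from 0.0 (shut) to 1.0 (fully open).
Only numpy, scipy, OpenCV 4.12 (cv2) and the standard library are available. Lean on these libraries where they do the work, as an engineer would, in place of code of your own. Each camera call takes 0.05 s, during which the arm holds its last target. There are 200 camera calls.

## Working session

There is one attempt and no reset: what is moved stays moved. The work goes in short steps, Python scripts to look and compute and a tool call to move; the robot and the scene stay as the last step left them, time stands still between calls to the robot, and variables do not carry over. Pictures are saved under pics/ and viewed, about 8 in all and at most 12, crops included, and the job is handed in when it is done.

Besides the shell and the picture viewer there is one more tool, called after "Call:" as name(argument=value, ...), one argument or row to a line, values as JSON. move_arm: Moves the arm, as the interface text tells. Its arguments: {"type":"object","properties":{"increments":{"type":"array","items":{"type":"object","properties":{"tx":{"type":"number"},"ty":{"type":"number"},"tz":{"type":"number"},"rx":{"type":"number"},"ry":{"type":"number"},"rz":{"type":"number"},"gripper":{"type":"number"}}}},"squeeze":{"type":"number"}},"required":["increments"]}

```bash
ls; mkdir -p pics
cat > h.py <<'E'
import numpy as np, cv2
from rig import r
def ray(c,px):
    # px: [[col,row]] -> slopes
    p=np.atleast_2d(np.array(px,float)); x=(p[:,0]-c['cx'])/c['fx']; y=(p[:,1]-c['cy'])/c['fy']
    u,v=x.copy(),y.copy()
    for _ in range(20):
        s=1+c['k1']*(u*u+v*v); u=x/s; v=y/s
    return np.stack([u,v,np.ones_like(u)],1)
def pose(c):
    R=np.array(c['R']);t=np.array(c['t']).ravel(); return R,t
def atz(c,px,z):
    R,t=pose(c); o=-R.T@t; d=ray(c,px)@R
    return o+d*((z-o[2])/d[:,2])[:,None]
def bydepth(c,px,dep):
    R,t=pose(c); return (ray(c,px)*np.asarray(dep)[:,None]-t)@R
E
python3 - <<'E'
from h import *
for n in('scene','top'):
    im,d=r.grab_frame(n); cv2.imwrite(f'pics/{n}0.png',im[:,:,::-1]); np.save(f'{n}d.npy',d)
    c=r.camera_model(n); print(n,np.round(pose(c)[0].T@-pose(c)[1]))
    for q in ['dish','dispenser','dish_spot','spout','paddle','gate_foot','mug','tablet_box','remote','pill_bottle','figurine','candle','phone']:
        for f in r.place_of(q,n)[:3]:
            px=[f['location'][1],f['location'][0]]
            z={'spout':52,'paddle':135,'gate_foot':69}.get(q,0)
            print(q,round(f['confidence'],2),np.round(px),np.round(atz(c,[px],z)[0]))
print(r.sense()['clock'])
E
```

```text
pics
scene [1521.  576. 1299.]
dish 0.88 [247. 164.] [ 370. -285.    0.]
dish 0.6 [227. 205.] [ 570. -232.    0.]
dish 0.59 [180. 179.] [ 545. -445.    0.]
dispenser 0.91 [312. 235.] [548.  72.   0.]
spout 0.67 [288. 206.] [517. -31.  52.]
spout 0.62 [213. 258.] [ 801. -118.   52.]
paddle 0.94 [347. 233.] [593. 205. 135.]
gate_foot 0.78 [308. 214.] [531.  48.  69.]
tablet_box 0.79 [341. 218.] [438. 119.   0.]
tablet_box 0.59 [425. 281.] [539. 436.   0.]
remote 0.64 [426. 283.] [545. 442.   0.]
remote 0.17 [348. 233.] [485. 164.   0.]
pill_bottle 0.69 [242. 275.] [782. -34.   0.]
pill_bottle 0.31 [340. 223.] [458. 125.   0.]
figurine 0.85 [308. 306.] [781. 184.   0.]
candle 0.88 [215. 260.] [ 774. -137.    0.]
phone 0.72 [414. 230.] [371. 340.   0.]
phone 0.5 [241. 274.] [780. -40.   0.]
phone 0.34 [307. 213.] [474.  12.   0.]
top [ 388.  -10. 1041.]
dish 0.97 [454. 209.] [ 563. -456.    0.]
dish 0.85 [370. 212.] [ 561. -226.    0.]
dish 0.79 [391. 277.] [ 389. -273.    0.]
dispenser 0.69 [257. 221.] [544.  76.   0.]
dispenser 0.3 [122. 221.] [552. 447.   0.]
spout 0.73 [298. 229.] [513. -32.  52.]
spout 0.2 [372. 210.] [ 557. -221.   52.]
gate_foot 0.65 [270. 217.] [542.  38.  69.]
mug 0.97 [253. 180.] [656.  86.   0.]
mug 0.31 [158. 291.] [364. 340.   0.]
tablet_box 0.74 [245. 255.] [455. 110.   0.]
remote 0.73 [123. 224.] [544. 444.   0.]
remote 0.68 [221. 143.] [765. 175.   0.]
pill_bottle 0.81 [293. 135.] [784. -26.   0.]
pill_bottle 0.61 [253. 216.] [557.  88.   0.]
pill_bottle 0.16 [220. 142.] [770. 178.   0.]
figurine 0.79 [220. 143.] [767. 178.   0.]
candle 0.61 [331. 142.] [ 759. -129.    0.]
candle 0.28 [203. 196.] [616. 224.   0.]
phone 0.88 [159. 291.] [362. 338.   0.]
1.4
```

Run:
```python
import cv2
cv2.imwrite('pics/top_big.png',cv2.resize(cv2.imread('pics/top0.png')[90:330,60:500],(800,436)))
cv2.imwrite('pics/sc_big.png',cv2.resize(cv2.imread('pics/scene0.png')[120:340,130:470],(800,518)))
```

```text
(no output)
```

View pics/top_big.png

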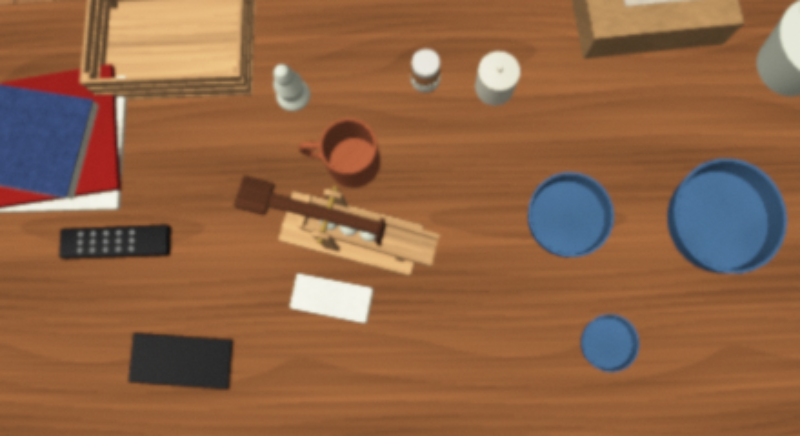

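View pics/sc_big.png

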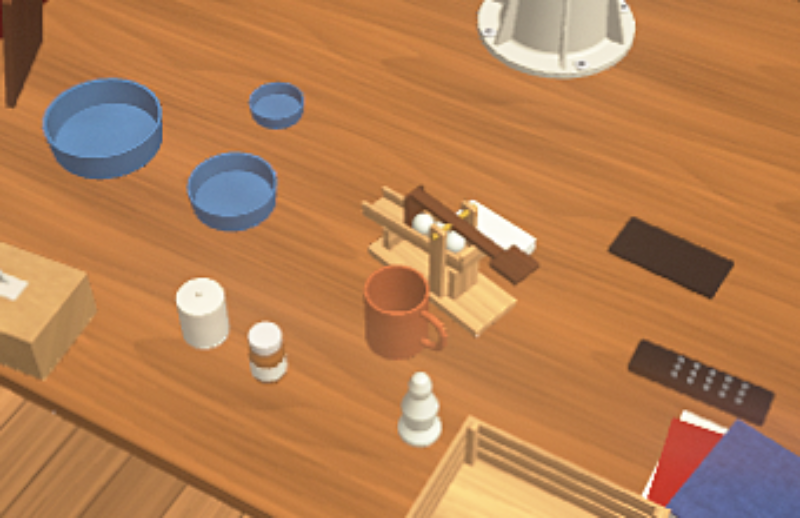

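The top view shows three blue dishes: large (454,209), middle (370,212) and small (391,277). The dispenser is near (257,221), with its spout to the right (-y) and its paddle to the left. I'll measure the sizes and the dispenser's axis.

```bash
cat > m.py <<'E'
from h import *
def cloud(n,crop=None):
    im,d=r.grab_frame(n); c=r.camera_model(n)
    v,u=np.mgrid[:420,:560]; P=bydepth(c,np.stack([u.ravel(),v.ravel()],1),d.ravel()).reshape(420,560,3)
    P[d==0]=np.nan; return im,P,c
def dishes(n):
    im,P,c=cloud(n); hsv=cv2.cvtColor(im,cv2.COLOR_RGB2HSV)
    m=((hsv[...,0]>95)&(hsv[...,0]<125)&(hsv[...,1]>90)).astype(np.uint8)
    k,l,s,ce=cv2.connectedComponentsWithStats(m)
    out=[]
    for i in range(1,k):
        if s[i,4]<300: continue
        cn=max(cv2.findContours((l==i).astype(np.uint8),0,1)[0],key=cv2.contourArea)[:,0,:]
        w=atz(c,cn,36)[:,:2]; (x,y),ra=cv2.minEnclosingCircle(w.astype(np.float32))
        A=np.c_[w*2,np.ones(len(w))]; a=np.linalg.lstsq(A,(w**2).sum(1),rcond=None)[0]
        zs=P[l==i][:,2]
        out.append((np.round(ce[i]),np.round(a[:2]),round(2*np.sqrt(a[2]+a[0]**2+a[1]**2)),round(2*ra),np.nanpercentile(zs,[5,50,98]).round()))
    return im,P,c,out
E
python3 - <<'E'
from m import *
for n in('top','scene'):
    im,P,c,o=dishes(n)
    print(n,*o,sep='\n ')
    f=r.cut_out('dispenser',n)
    print([ (round(x['confidence'],2),x['bbox']) for x in f])
    m=f[0]['mask']; m=cv2.dilate(m.astype(np.uint8),np.ones((5,5)))>0
    Q=P[m]; Q=Q[~np.isnan(Q[:,0])]
    print('table',np.nanmedian(P[280:300,300:350,2]))
    for lo,hi in((9,19),(50,80),(90,118),(122,150)):
        q=Q[(Q[:,2]>lo)&(Q[:,2]<hi)]
        if len(q)<10: continue
        mu=q.mean(0)[:2]; w,V=np.linalg.eigh(np.cov(q[:,:2].T)); a=V[:,1]*np.sign(V[1,1])
        s=(q[:,:2]-mu)@a; b=np.array([a[1],-a[0]]); t=(q[:,:2]-mu)@b
        print(lo,len(q),'mu',mu.round(),'yaw',np.degrees(np.arctan2(-a[0],a[1])).round(1),'z',np.median(q[:,2]).round(),'mid',(mu+a*(s.max()+s.min())/2+b*(t.max()+t.min())/2).round(),'L',np.ptp(s).round(),'W',np.ptp(t).round(), 'rect',cv2.minAreaRect(q[:,:2].astype(np.float32)))
E
```

```text
top
 (array([ 69., 166.]), array([706., 599.]), 206, 255, array([50., 53., 57.]))
 (array([460., 209.]), array([ 558., -459.]), 168, 176, array([ 4.,  8., 50.]))
 (array([373., 208.]), array([ 566., -228.]), 118, 121, array([ 2.,  6., 37.]))
 (array([395., 278.]), array([ 384., -273.]), 74, 78, array([ 0.,  4., 23.]))
[(0.85, [192.2, 186.6, 299.3, 239.7])]
table -0.39311298629534264
9 730 mu [538.  98.] yaw -16.9 z 14.0 mid [551.  88.] L 200.0 W 78.0 rect ((551.8880004882812, 88.10205078125), (199.8223419189453, 76.67339324951172), 73.84468078613281)
50 658 mu [529.  18.] yaw -9.5 z 63.0 mid [543.  50.] L 177.0 W 68.0 rect ((543.8611450195312, 50.17170715332031), (176.96078491210938, 62.65276336669922), 77.92341613769531)
90 211 mu [555. 105.] yaw -19.1 z 97.0 mid [551.  91.] L 112.0 W 64.0 rect ((551.767822265625, 90.99246215820312), (111.302001953125, 63.01988220214844), 73.21768951416016)
122 999 mu [566. 139.] yaw -16.4 z 134.0 mid [564. 130.] L 194.0 W 76.0 rect ((566.771484375, 129.11231994628906), (194.09518432617188, 75.39935302734375), 65.32649230957031)
scene
 (array([172.,
[... 294 characters left out ...]
mu [564. 112.] yaw -9.9 z 13.0 mid [520.  96.] L 205.0 W 164.0 rect ((513.820556640625, 100.97946166992188), (199.8956756591797, 159.72842407226562), 73.86341857910156)
50 394 mu [547.  38.] yaw -25.7 z 65.0 mid [561.  53.] L 205.0 W 101.0 rect ((569.3436889648438, 48.52325439453125), (195.52972412109375, 103.35198211669922), 70.16242980957031)
90 272 mu [571.  97.] yaw -28.6 z 97.0 mid [581.  87.] L 125.0 W 130.0 rect ((589.152099609375, 99.06436157226562), (120.6405029296875, 122.07166290283203), 2.343503475189209)
122 595 mu [569. 144.] yaw -16.7 z 132.0 mid [564. 132.] L 197.0 W 78.0 rect ((560.6951293945312, 132.57229614257812), (196.0648956298828, 77.59542083740234), 81.36486053466797)
```

Run:
```python
from m import *
o=np.array([549,78.5]);
for n in('top','scene'):
    im,P,c=cloud(n)
    Q=P.reshape(-1,3); Q=Q[(Q[:,2]>127)&(Q[:,2]<141)&(abs(Q[:,0]-585)<60)&(abs(Q[:,1]-200)<60)]
    q=Q[Q[:,1]>175][:,:2]; print(n,'paddle rect',cv2.minAreaRect(q.astype(np.float32)),np.median(Q[:,2]))
    if n=='top': I=im[:,:,::-1].copy(); C=c
    if n=='top':
        R,t=pose(c)
        a=np.array([np.sin(np.radians(16.5)),np.cos(np.radians(16.5))]); b=np.array([a[1],-a[0]])
        def dr(w,col):
            k=R@np.array(w,float)+t; u,v=k[:2]/k[2]; s=1+c['k1']*(u*u+v*v)
            cv2.circle(I,(int(round(c['fx']*u*s+c['cx'])),int(round(c['fy']*v*s+c['cy']))),1,col,-1)
        for x in(-38,38):
            for y in(-90,110): dr([*(o+b*x+a*y),14],(0,255,0))
        dr([*(o-153*a),0],(0,0,255)); dr([*(o-115*a),52],(0,255,255)); dr([*(o+130*a),135],(255,255,0))
        print('spot',o-153*a,'paddle',o+130*a)
        for th in np.arange(0,6.3,.3): dr([564+62*np.cos(th),-227+62*np.sin(th),36],(255,255,255))
cv2.imwrite('pics/ov.png',cv2.resize(I[160:280,180:420],(800,400)))
s=r.sense(); print({k:np.round(s[k],3) for k in('clock','eef_pos','tcp_rot','opening')})
```

```text
top paddle rect ((584.3929443359375, 198.91134643554688), (50.91424560546875, 44.23193359375), 74.01376342773438) 134.46932179551104
spot [505.54565226 -68.19941943] paddle [585.92199481 203.14656553]
scene paddle rect ((584.8239135742188, 200.5483856201172), (52.872589111328125, 48.704315185546875), 76.66421508789062) 132.53609261852694
{'clock': np.float64(1.7), 'eef_pos': array([ 177.965, -599.133,  231.29 ]), 'tcp_rot': array([-3.142,  0.   ,  0.289]), 'opening': np.float64(0.999)}
```

View pics/ov.png

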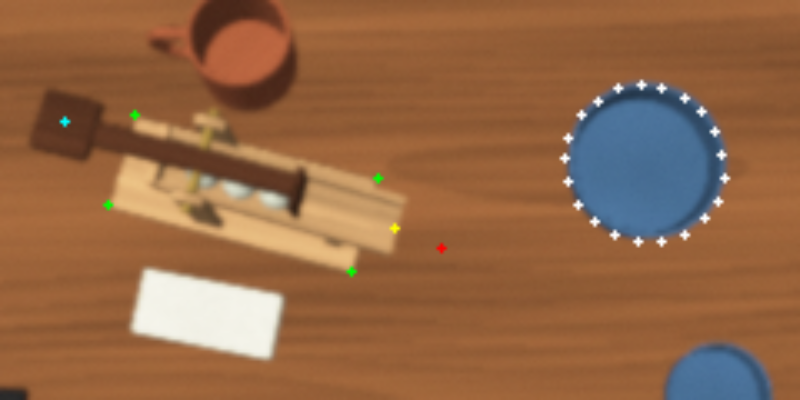

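The choice is the middle dish, top pixel (370,212): its rim fits a 124 mm circle at (564,-227). The overlay corners sit on the dispenser base (yaw about -16.5°). The dish spot comes out at (505.5,-68) and the paddle at (585,201). Next I turn the tool to yaw 110° and go behind the dish.

Call:
move_arm(
  increments=[
    {"rz":-8.5},
    {"rz":-8.5},
    {"rz":-8.5},
    {"rz":-8.5},
    {"rz":-8.5},
    {"rz":-8.5},
    {"rz":-8.5},
    {"rz":-8.5},
    {"rz":-8.5},
    {"rz":-8.5},
    {"rz":-8.4},
    {},
  ],
)

```text
invalid input
```

Call:
move_arm(
  increments=[
    {"tx":1.33,"ty":4.9},
    {"tx":1.33,"ty":4.8},
    {"tx":1.33,"ty":4.8},
    {"tx":1.33,"ty":4.8},
    {"tx":1.33,"ty":4.8},
    {"tx":1.33,"ty":4.8},
    {"tx":1.33,"ty":4.8},
    {"tx":1.33,"ty":4.8},
    {"tx":1.33,"ty":4.8},
    {"tx":1.33,"ty":4.8},
    {"ty":0.9},
    {},
  ],
)

```text
invalid input
```

Call:
move_arm(
  increments=[
    {"rz":-8.5},
    {"rz":-8.5},
    {"rz":-8.5},
    {"rz":-8.5},
    {"rz":-8.5},
    {"rz":-8.5},
    {"rz":-8.5},
    {"rz":-8.5},
    {"rz":-8.5},
    {"rz":-8.5},
    {"rz":-8.4},
    {"tz":0},
  ],
)

```text
invalid input
```

Call:
move_arm(
  increments=[
    {"tx":0,"ty":0,"tz":0,"rx":0,"ry":0,"rz":-8.5,"gripper":1},
    {"tx":0,"ty":0,"tz":0,"rx":0,"ry":0,"rz":-8.5,"gripper":1},
  ],
  squeeze=20,
)

```text
clock: 1.9
eef_pos: [178.0, -599.1, 231.3]
tcp_rot: [3.142, -0.0, 0.591]
contact_force: [-0.0, 0.0, 0.3]
opening: 1.001
```

Call:
move_arm(
  increments=[
    {"rz":-8.5,"gripper":1},
    {"rz":-8.5,"gripper":1},
    {"rz":-8.5,"gripper":1},
    {"rz":-8.5,"gripper":1},
    {"rz":-8.5,"gripper":1},
    {"rz":-8.5,"gripper":1},
    {"rz":-8.5,"gripper":1},
    {"rz":-8.5,"gripper":1},
    {"rz":-8.4,"gripper":1},
    {"rz":0,"gripper":1},
  ],
)

```text
invalid input
```

Call:
move_arm(
  increments=[
    {"tx":0,"ty":0,"tz":0,"rx":0,"ry":0,"rz":-8.5,"gripper":1},
    {"tx":0,"ty":0,"tz":0,"rx":0,"ry":0,"rz":-8.5,"gripper":1},
    {"tx":0,"ty":0,"tz":0,"rx":0,"ry":0,"rz":-8.5,"gripper":1},
    {"tx":0,"ty":0,"tz":0,"rx":0,"ry":0,"rz":-8.5,"gripper":1},
    {"tx":0,"ty":0,"tz":0,"rx":0,"ry":0,"rz":-8.5,"gripper":1},
    {"tx":0,"ty":0,"tz":0,"rx":0,"ry":0,"rz":-8.5,"gripper":1},
    {"tx":0,"ty":0,"tz":0,"rx":0,"ry":0,"rz":-8.5,"gripper":1},
    {"tx":0,"ty":0,"tz":0,"rx":0,"ry":0,"rz":-8.5,"gripper":1},
    {"tx":0,"ty":0,"tz":0,"rx":0,"ry":0,"rz":-8.4,"gripper":1},
    {"tx":0,"ty":0,"tz":0,"rx":0,"ry":0,"rz":0,"gripper":1},
  ],
)

```text
clock: 2.9
eef_pos: [178.0, -599.1, 231.3]
tcp_rot: [3.142, -0.0, 1.921]
contact_force: [-0.1, -0.1, 0.1]
opening: 1.0
```

All keys are needed in each row. The yaw is now 110°, so I move behind the dish.

Call:
move_arm(
  increments=[
    {"tx":1.3,"ty":4.8,"tz":0,"rx":0,"ry":0,"rz":0,"gripper":1},
    {"tx":1.3,"ty":4.8,"tz":0,"rx":0,"ry":0,"rz":0,"gripper":1},
    {"tx":1.3,"ty":4.8,"tz":0,"rx":0,"ry":0,"rz":0,"gripper":1},
    {"tx":1.3,"ty":4.8,"tz":0,"rx":0,"ry":0,"rz":0,"gripper":1},
    {"tx":1.3,"ty":4.8,"tz":0,"rx":0,"ry":0,"rz":0,"gripper":1},
    {"tx":1.3,"ty":4.8,"tz":0,"rx":0,"ry":0,"rz":0,"gripper":1},
    {"tx":1.3,"ty":4.8,"tz":0,"rx":0,"ry":0,"rz":0,"gripper":1},
    {"tx":1.3,"ty":4.8,"tz":0,"rx":0,"ry":0,"rz":0,"gripper":1},
    {"tx":1.3,"ty":4.8,"tz":0,"rx":0,"ry":0,"rz":0,"gripper":1},
    {"tx":1.3,"ty":4.8,"tz":0,"rx":0,"ry":0,"rz":0,"gripper":1},
    {"tx":0.3,"ty":1,"tz":0,"rx":0,"ry":0,"rz":0,"gripper":1},
    {"tx":0,"ty":0,"tz":0,"rx":0,"ry":0,"rz":0,"gripper":1},
  ],
)

```text
clock: 4.1
eef_pos: [594.4, -305.5, 230.9]
tcp_rot: [-3.141, -0.0, 1.918]
contact_force: [-0.6, -0.5, -0.6]
opening: 1.004
```

```bash
cat >> m.py <<'E'
from scipy.spatial.transform import Rotation as Ro
def wristmodel(s):
    c=dict(r.camera_model('wrist')); H=np.array(c['hand_eye']); T=np.eye(4)
    T[:3,:3]=Ro.from_euler('xyz',s['tcp_rot']).as_matrix(); T[:3,3]=s['eef_pos']
    W=np.linalg.inv(T@H); c['R']=W[:3,:3]; c['t']=W[:3,3]; return c
E
python3 - <<'E'
from m import *
s=r.sense(); im,d=r.grab_frame('wrist'); c=wristmodel(s); cv2.imwrite('pics/w1.png',im[:,:,::-1])
print(np.round(pose(c)[0].T@-pose(c)[1]))
hsv=cv2.cvtColor(im,cv2.COLOR_RGB2HSV); m=((hsv[...,0]>95)&(hsv[...,0]<125)&(hsv[...,1]>90)&(d>0))
v,u=np.nonzero(m); Q=bydepth(c,np.stack([u,v],1),d[m])
Q=Q[(Q[:,2]>31)&(Q[:,2]<45)&(Q[:,1]>-340)]; print(len(Q))
w=Q[:,:2];A=np.c_[w*2,np.ones(len(w))]; a=np.linalg.lstsq(A,(w**2).sum(1),rcond=None)[0]
print('rim fit',a[:2],2*np.sqrt(a[2]+a[0]**2+a[1]**2),Q[:,2].max(),w.min(0),w.max(0))
E
```

```text
[ 569. -233.  372.]
2155
rim fit [ 566.24700956 -229.16639215] 117.88345422351571 36.64728645199815 [ 505.43154301 -289.78285663] [ 627.25706367 -167.8016284 ]
```

Call:
move_arm(
  increments=[
    {"tx":0,"ty":0,"tz":4.5,"rx":0,"ry":0,"rz":0,"gripper":1},
    {"tx":0,"ty":0,"tz":4.5,"rx":0,"ry":0,"rz":0,"gripper":1},
    {"tx":0,"ty":0,"tz":4.5,"rx":0,"ry":0,"rz":0,"gripper":1},
    {"tx":0,"ty":0,"tz":4.5,"rx":0,"ry":0,"rz":0,"gripper":1},
    {"tx":0,"ty":0,"tz":3,"rx":0,"ry":0,"rz":0,"gripper":1},
    {"tx":0,"ty":0,"tz":1.2,"rx":0,"ry":0,"rz":0,"gripper":1},
    {"tx":0,"ty":0,"tz":0,"rx":0,"ry":0,"rz":0,"gripper":1},
  ],
)

```text
clock: 4.85
eef_pos: [591.2, -307.6, 8.0]
tcp_rot: [-3.139, -0.002, 1.916]
contact_force: [0.3, 0.1, -0.3]
opening: 1.002
```

Call:
move_arm(
  increments=[
    {"tx":1.0,"ty":0,"tz":0.1,"rx":0,"ry":0,"rz":0,"gripper":1},
    {"tx":1.0,"ty":0,"tz":0,"rx":0,"ry":0,"rz":0,"gripper":1},
    {"tx":1.0,"ty":0,"tz":0,"rx":0,"ry":0,"rz":0,"gripper":1},
    {"tx":1.0,"ty":0,"tz":0,"rx":0,"ry":0,"rz":0,"gripper":1},
    {"tx":1.0,"ty":0,"tz":0,"rx":0,"ry":0,"rz":0,"gripper":1},
    {"tx":1.0,"ty":0,"tz":0,"rx":0,"ry":0,"rz":0,"gripper":1},
    {"tx":1.0,"ty":0,"tz":0,"rx":0,"ry":0,"rz":0,"gripper":1},
    {"tx":1.0,"ty":0,"tz":0,"rx":0,"ry":0,"rz":0,"gripper":1},
    {"tx":1.0,"ty":0,"tz":0,"rx":0,"ry":0,"rz":0,"gripper":1},
    {"tx":1.0,"ty":0,"tz":0,"rx":0,"ry":0,"rz":0,"gripper":1},
    {"tx":1.0,"ty":0,"tz":0,"rx":0,"ry":0,"rz":0,"gripper":1},
    {"tx":1.0,"ty":0,"tz":0,"rx":0,"ry":0,"rz":0,"gripper":1},
  ],
)

```text
clock: 6.05
eef_pos: [553.4, -194.1, 9.3]
tcp_rot: [3.139, 0.002, 1.919]
contact_force: [1.9, -6.1, 5.2]
opening: 1.0
```

```bash
cat > d.py <<'E'
from m import *
o=np.array([549,78.5]); a=np.array([np.sin(np.radians(16.5)),np.cos(np.radians(16.5))]); b=np.array([a[1],-a[0]])
from scipy.optimize import least_squares
def rim(n):
    s=r.sense(); 
    im,d=r.grab_frame(n); c=wristmodel(s) if n=='wrist' else r.camera_model(n)
    cv2.imwrite(f'pics/{n}_{s["clock"]:.2f}.png',im[:,:,::-1])
    hsv=cv2.cvtColor(im,cv2.COLOR_RGB2HSV); m=((hsv[...,0]>95)&(hsv[...,0]<125)&(hsv[...,1]>90)&(d>0))
    v,u=np.nonzero(m); Q=bydepth(c,np.stack([u,v],1),d[m])
    Q=Q[(Q[:,2]>31)&(Q[:,2]<42)&(Q[:,1]>-300)&(Q[:,0]>440)&(Q[:,1]<50)]; w=Q[:,:2]
    f=least_squares(lambda p:np.hypot(*(w-p).T)-60,w.mean(0),loss='soft_l1').x
    print(n,s['clock'],len(w),'dish',f.round(1),'disp x,y',((f-o)@b).round(1),((f-o)@a).round(1),'ext',w.min(0).round(),w.max(0).round(),'F',s['contact_force'].round(1) if hasattr(s['contact_force'],'round') else s['contact_force'])
E
python3 - <<'E'
from d import *
rim('top'); rim('scene')
E
```

```text
top 6.05 59 dish [ 535.8 -145.3] disp x,y 50.9 -218.3 ext [ 477. -163.] [595. -85.] F [ 1.9 -6.1  5.2]
scene 6.1 73 dish [ 535.8 -140.6] disp x,y 49.6 -213.8 ext [ 476. -200.] [598. -77.] F [ 2.4 -1.8  5.4]
```

Call:
move_arm(
  increments=[
    {"tx":1.0,"ty":0,"tz":0,"rx":0,"ry":0,"rz":0,"gripper":1},
    {"tx":1.0,"ty":0,"tz":0,"rx":0,"ry":0,"rz":0,"gripper":1},
    {"tx":1.0,"ty":0,"tz":0,"rx":0,"ry":0,"rz":0,"gripper":1},
    {"tx":1.0,"ty":0,"tz":0,"rx":0,"ry":0,"rz":0,"gripper":1},
    {"tx":1.0,"ty":0,"tz":0,"rx":0,"ry":0,"rz":0,"gripper":1},
    {"tx":0.7,"ty":0,"tz":0,"rx":0,"ry":0,"rz":0,"gripper":1},
    {"tx":0.5,"ty":0,"tz":0,"rx":0,"ry":0,"rz":0,"gripper":1},
    {"tx":0.3,"ty":0,"tz":0,"rx":0,"ry":0,"rz":0,"gripper":1},
    {"tx":0,"ty":0,"tz":0,"rx":0,"ry":0,"rz":0,"gripper":1},
  ],
)

```text
clock: 7.05
eef_pos: [529.9, -132.5, 8.3]
tcp_rot: [-3.141, -0.0, 1.919]
contact_force: [1.8, -2.2, 3.0]
opening: 1.001
```

Run:
```python
from d import *
rim('top'); rim('scene'); rim('wrist')
```

```text
top 7.05 31 dish [512.6 -84.1] disp x,y 11.3 -166.2 ext [459. -79.] [572. -28.] F [ 1.8 -2.2  3. ]
scene 7.1 56 dish [513.3 -79.5] disp x,y 10.7 -161.6 ext [ 450. -139.] [574. -23.] F [ 1.7 -1.   3.5]
wrist 7.15 13471 dish [512.1 -80.4] disp x,y 9.7 -162.8 ext [ 450. -143.] [574. -32.] F [ 1.3 -0.6  1.6]
```

Call:
move_arm(
  increments=[
    {"tx":0.4,"ty":0,"tz":0,"rx":0,"ry":0,"rz":0,"gripper":1},
    {"tx":0.3,"ty":0,"tz":0,"rx":0,"ry":0,"rz":0,"gripper":1},
    {"tx":0.3,"ty":0,"tz":0,"rx":0,"ry":0,"rz":0,"gripper":1},
    {"tx":0,"ty":0,"tz":0,"rx":0,"ry":0,"rz":0,"gripper":1},
    {"tx":0,"ty":0,"tz":0,"rx":0,"ry":0,"rz":0,"gripper":1},
  ],
)

```text
clock: 7.7
eef_pos: [526.1, -123.2, 8.1]
tcp_rot: [-3.141, -0.001, 1.919]
contact_force: [0.3, -0.0, -0.1]
opening: 0.996
```

Run:
```python
from d import *
rim('scene'); rim('wrist')
```

```text
scene 7.7 59 dish [508.6 -69.6] disp x,y 3.3 -153.5 ext [ 448. -130.] [571. -21.] F [ 0.3 -0.  -0.1]
wrist 7.75 12607 dish [508.4 -70.5] disp x,y 3.4 -154.4 ext [ 447. -133.] [571. -30.] F [-0.8 -0.4  0.2]
```

Call:
move_arm(
  increments=[
    {"tx":-0.5,"ty":0,"tz":0,"rx":0,"ry":0,"rz":0,"gripper":1},
    {"tx":-1.5,"ty":0,"tz":0,"rx":0,"ry":0,"rz":0,"gripper":1},
    {"tx":-3,"ty":0,"tz":0,"rx":0,"ry":0,"rz":0,"gripper":1},
    {"tx":-3,"ty":0,"tz":0,"rx":0,"ry":0,"rz":0,"gripper":1},
    {"tx":0,"ty":0,"tz":-2,"rx":0,"ry":0,"rz":0,"gripper":1},
    {"tx":0,"ty":0,"tz":-4.5,"rx":0,"ry":0,"rz":0,"gripper":1},
    {"tx":0,"ty":0,"tz":-4.5,"rx":0,"ry":0,"rz":0,"gripper":-1},
    {"tx":0,"ty":0,"tz":-4.5,"rx":0,"ry":0,"rz":0,"gripper":-1},
    {"tx":0,"ty":0,"tz":-4.5,"rx":0,"ry":0,"rz":0,"gripper":-1},
    {"tx":0,"ty":0,"tz":-3,"rx":0,"ry":0,"rz":0,"gripper":-1},
    {"tx":0,"ty":0,"tz":0,"rx":0,"ry":0,"rz":0,"gripper":-1},
  ],
)

```text
clock: 8.9
eef_pos: [556.6, -200.8, 243.6]
tcp_rot: [3.135, 0.006, 1.918]
contact_force: [0.7, -0.4, 0.3]
opening: 0.145
```

Run:
```python
from d import *
rim('scene'); rim('top')
for n in('top','scene'):
    c=r.camera_model(n)
    for q in('spout','paddle','gate_foot'):
        for f in r.place_of(q,n)[:1]: print(n,q,f['confidence'],atz(c,[f['location'][::-1]],{'spout':52,'paddle':135,'gate_foot':69}[q]).round())
```

```text
scene 8.9 57 dish [508.2 -69.8] disp x,y 3.0 -153.8 ext [ 448. -131.] [569. -17.] F [ 0.7 -0.4  0.3]
top 8.95 118 dish [509.5 -70.7] disp x,y 4.5 -154.2 ext [ 451. -131.] [567. -15.] F [ 0.5  0.1 -0.6]
top spout 0.97 [[513. -24.  52.]]
top paddle 0.96 [[587. 196. 135.]]
top gate_foot 0.63 [[545.  33.  69.]]
scene spout 0.63 [[518. -34.  52.]]
scene paddle 0.74 [[589. 199. 135.]]
scene gate_foot 0.85 [[531.  41.  69.]]
```

Call:
move_arm(
  increments=[
    {"tx":3.69,"ty":1.65,"tz":0,"rx":0,"ry":0,"rz":0,"gripper":-1},
    {"tx":3.69,"ty":1.65,"tz":0,"rx":0,"ry":0,"rz":0,"gripper":-1},
    {"tx":3.69,"ty":1.65,"tz":0,"rx":0,"ry":0,"rz":0,"gripper":-1},
    {"tx":3.69,"ty":1.65,"tz":0,"rx":0,"ry":0,"rz":0,"gripper":-1},
    {"tx":3.69,"ty":1.65,"tz":0,"rx":0,"ry":0,"rz":0,"gripper":-1},
    {"tx":3.69,"ty":1.65,"tz":0,"rx":0,"ry":0,"rz":0,"gripper":-1},
    {"tx":3.69,"ty":1.65,"tz":0,"rx":0,"ry":0,"rz":0,"gripper":-1},
    {"tx":3.69,"ty":1.65,"tz":0,"rx":0,"ry":0,"rz":0,"gripper":-1},
    {"tx":3.69,"ty":1.65,"tz":0,"rx":0,"ry":0,"rz":0,"gripper":-1},
    {"tx":3.69,"ty":1.65,"tz":0,"rx":0,"ry":0,"rz":0,"gripper":-1},
  ],
)

```text
clock: 10.3
eef_pos: [582.9, 206.0, 237.6]
tcp_rot: [-3.141, 0.0, 1.919]
contact_force: [-0.1, 0.1, -0.7]
opening: -0.004
```

Call:
move_arm(
  increments=[
    {"tx":0,"ty":0,"tz":0,"rx":0,"ry":0,"rz":8.5,"gripper":-1},
    {"tx":0,"ty":0,"tz":0,"rx":0,"ry":0,"rz":8.5,"gripper":-1},
    {"tx":0,"ty":0,"tz":0,"rx":0,"ry":0,"rz":8.5,"gripper":-1},
    {"tx":0,"ty":0,"tz":0,"rx":0,"ry":0,"rz":8.5,"gripper":-1},
    {"tx":0,"ty":0,"tz":0,"rx":0,"ry":0,"rz":2.4,"gripper":-1},
    {"tx":0,"ty":0,"tz":0,"rx":0,"ry":0,"rz":0,"gripper":-1},
  ],
)

```text
clock: 10.9
eef_pos: [582.9, 204.3, 237.5]
tcp_rot: [-3.141, 0.001, 1.283]
contact_force: [-0.6, -0.9, -0.3]
opening: -0.002
```

Run:
```python
from d import *
s=r.sense(); im,d=r.grab_frame('wrist'); c=wristmodel(s)
v,u=np.mgrid[:420,:560]; P=bydepth(c,np.stack([u.ravel(),v.ravel()],1),d.ravel()); P=P[d.ravel()>0]
Q=P[(P[:,2]>127)&(P[:,2]<141)&(abs((P[:,:2]-o)@b)<30)&(abs((P[:,:2]-o)@a-132)<35)]
x=(Q[:,:2]-o)@b;y=(Q[:,:2]-o)@a
print(s['eef_pos'],s['tcp_rot'],s['opening'],len(Q),'x',np.percentile(x,[1,99]),'y',np.percentile(y,[1,99]),'z',np.median(Q[:,2]))
cv2.imwrite('pics/w2.png',im[:,:,::-1])
```

```text
[582.93997018 204.3072098  237.53824926] [-3.14062104e+00  7.01325705e-04  1.28342502e+00] -0.002344490520547046 4227 x [-23.40381179  19.27788294] y [ 98.39087313 151.56275755] z 132.94202929560117
```

View pics/w2.png

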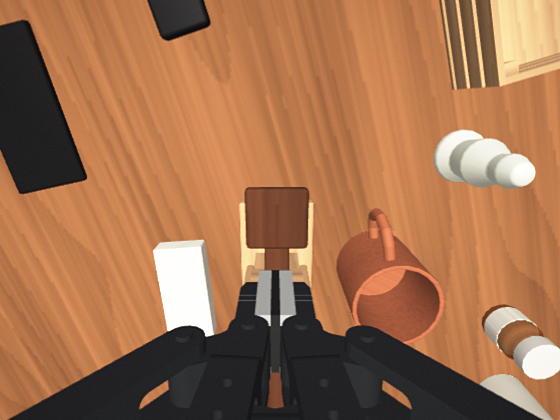

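The wrist view shows the shut fingers right in line with the paddle, which is at (277,217). Its measured centre is within 2 mm of the TCP.

Call:
move_arm(
  increments=[
    {"tx":0,"ty":0,"tz":3,"rx":0,"ry":0,"rz":0,"gripper":-1},
    {"tx":0,"ty":0,"tz":3,"rx":0,"ry":0,"rz":0,"gripper":-1},
    {"tx":0,"ty":0,"tz":2.5,"rx":0,"ry":0,"rz":0,"gripper":-1},
    {"tx":0,"ty":0,"tz":1.2,"rx":0,"ry":0,"rz":0,"gripper":-1},
    {"tx":0,"ty":0,"tz":0.6,"rx":0,"ry":0,"rz":0,"gripper":-1},
    {"tx":0,"ty":0,"tz":0.6,"rx":0,"ry":0,"rz":0,"gripper":-1},
    {"tx":-0.1,"ty":0,"tz":0.6,"rx":0,"ry":0,"rz":0,"gripper":-1},
    {"tx":-0.1,"ty":0,"tz":0.6,"rx":0,"ry":0,"rz":0,"gripper":-1},
    {"tx":-0.1,"ty":0,"tz":0.6,"rx":0,"ry":0,"rz":0,"gripper":-1},
    {"tx":-0.2,"ty":0,"tz":0.6,"rx":0,"ry":0,"rz":0,"gripper":-1},
  ],
)

```text
clock: 11.95
eef_pos: [583.0, 200.6, 105.9]
tcp_rot: [3.139, -0.003, 1.284]
contact_force: [1.1, 6.3, 4.5]
opening: -0.001
```

Call:
move_arm(
  increments=[
    {"tx":-0.3,"ty":0,"tz":0.6,"rx":0,"ry":0,"rz":0,"gripper":-1},
    {"tx":-0.3,"ty":0,"tz":0.4,"rx":0,"ry":0,"rz":0,"gripper":-1},
    {"tx":0,"ty":0,"tz":0,"rx":0,"ry":0,"rz":0,"gripper":-1},
    {"tx":0,"ty":0,"tz":0,"rx":0,"ry":0,"rz":0,"gripper":-1},
  ],
)

```text
clock: 12.35
eef_pos: [581.7, 194.9, 96.1]
tcp_rot: [3.139, -0.003, 1.283]
contact_force: [0.9, 6.9, 4.8]
opening: -0.001
```

Run:
```python
from d import *
im,d=r.grab_frame('scene'); c=r.camera_model('scene')
cv2.imwrite('pics/s3.png',cv2.resize(im[150:290,220:400,::-1],(800,622))[:600])
print(r.sense()['contact_force'])
```

```text
[1.37653746 7.16471044 5.62882785]
```

View pics/s3.png

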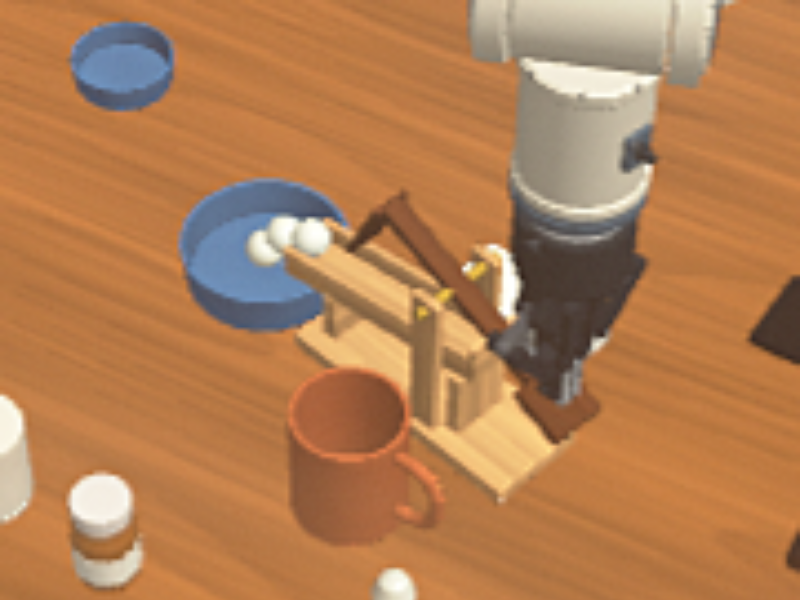

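The lever is down, the gate is up and the mints are falling into the dish (crop pixels about 265-310, 240). I'll hold, then release.

Call:
move_arm(
  increments=[
    {"tx":0,"ty":0,"tz":0,"rx":0,"ry":0,"rz":0,"gripper":-1},
    {"tx":0,"ty":0,"tz":0,"rx":0,"ry":0,"rz":0,"gripper":-1},
    {"tx":0,"ty":0,"tz":0,"rx":0,"ry":0,"rz":0,"gripper":-1},
    {"tx":0,"ty":0,"tz":0,"rx":0,"ry":0,"rz":0,"gripper":-1},
    {"tx":0,"ty":0,"tz":0,"rx":0,"ry":0,"rz":0,"gripper":-1},
    {"tx":0,"ty":0,"tz":0,"rx":0,"ry":0,"rz":0,"gripper":-1},
    {"tx":0,"ty":0,"tz":0,"rx":0,"ry":0,"rz":0,"gripper":-1},
    {"tx":0,"ty":0,"tz":0,"rx":0,"ry":0,"rz":0,"gripper":-1},
    {"tx":0,"ty":0,"tz":0,"rx":0,"ry":0,"rz":0,"gripper":-1},
    {"tx":0,"ty":0,"tz":0,"rx":0,"ry":0,"rz":0,"gripper":-1},
    {"tx":0,"ty":0,"tz":0,"rx":0,"ry":0,"rz":0,"gripper":-1},
    {"tx":0,"ty":0,"tz":0,"rx":0,"ry":0,"rz":0,"gripper":-1},
  ],
)

```text
clock: 13.6
eef_pos: [581.7, 195.0, 96.2]
tcp_rot: [3.139, -0.003, 1.284]
contact_force: [1.1, 6.2, 5.1]
opening: 0.002
```

Run:
```python
from d import *
im,d=r.grab_frame('scene')
A=cv2.resize(im[150:290,220:400,::-1],(800,622))[:400]
cv2.imwrite('pics/s4.png',A)
```

```text
(no output)
```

View pics/s4.png

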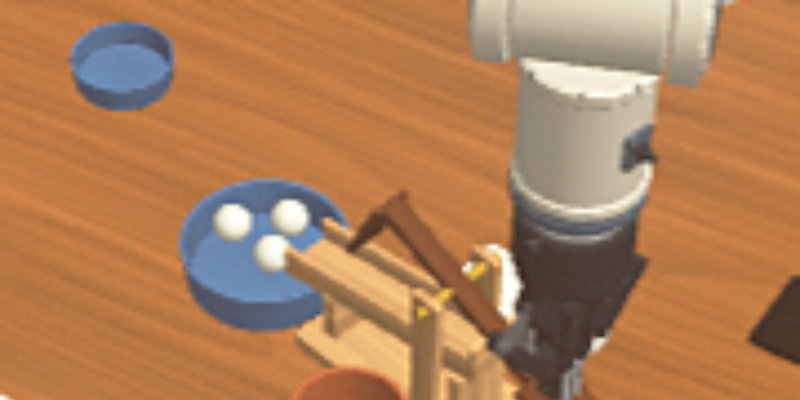

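All three mints are in the dish. I'll release the paddle gently, reversing the arc, then retreat upward.

Call:
move_arm(
  increments=[
    {"tx":0.3,"ty":0,"tz":-0.5,"rx":0,"ry":0,"rz":0,"gripper":-1},
    {"tx":0.3,"ty":0,"tz":-0.6,"rx":0,"ry":0,"rz":0,"gripper":-1},
    {"tx":0.3,"ty":0,"tz":-0.8,"rx":0,"ry":0,"rz":0,"gripper":-1},
    {"tx":0.2,"ty":0,"tz":-0.8,"rx":0,"ry":0,"rz":0,"gripper":-1},
    {"tx":0.1,"ty":0,"tz":-0.8,"rx":0,"ry":0,"rz":0,"gripper":-1},
    {"tx":0,"ty":0,"tz":-0.8,"rx":0,"ry":0,"rz":0,"gripper":-1},
    {"tx":0,"ty":0,"tz":-1.5,"rx":0,"ry":0,"rz":0,"gripper":-1},
    {"tx":0,"ty":0,"tz":-3,"rx":0,"ry":0,"rz":0,"gripper":-1},
    {"tx":0,"ty":0,"tz":-4,"rx":0,"ry":0,"rz":0,"gripper":-1},
    {"tx":0,"ty":0,"tz":-4,"rx":0,"ry":0,"rz":0,"gripper":-1},
    {"tx":0,"ty":0,"tz":0,"rx":0,"ry":0,"rz":0,"gripper":-1},
    {"tx":0,"ty":0,"tz":0,"rx":0,"ry":0,"rz":0,"gripper":-1},
  ],
)

```text
clock: 14.85
eef_pos: [583.8, 205.5, 264.7]
tcp_rot: [3.14, -0.002, 1.284]
contact_force: [-0.4, 0.1, 0.1]
opening: 0.001
```

Run:
```python
from d import *
rim('scene'); rim('top')
im,d=r.grab_frame('scene')
cv2.imwrite('pics/s5.png',cv2.resize(im[150:290,220:400,::-1],(700,544)))
c=r.camera_model('scene'); v,u=np.mgrid[:420,:560]
P=bydepth(c,np.stack([u.ravel(),v.ravel()],1),d.ravel()); P=P[d.ravel()>0]
Q=P[(P[:,2]>80)&(P[:,2]<145)&(abs((P[:,:2]-o)@b)<18)&(abs((P[:,:2]-o)@a-132)<16)]; print('paddle z',np.percentile(Q[:,2],[10,50,90]))
for q in('mint1_center','mint2_center','mint3_center'):
    print([(round(f['confidence'],2),((atz(c,[f['location'][::-1]],19)[0][:2]-[508.5,-70]).round())) for f in r.place_of(q,'scene')])
```

```text
scene 14.85 50 dish [508.4 -69.6] disp x,y 3.2 -153.5 ext [ 449. -129.] [569. -18.] F [-0.4  0.1  0.1]
top 14.9 115 dish [509.3 -70.4] disp x,y 4.2 -154.1 ext [ 451. -131.] [567. -15.] F [-0.  -0.1 -0.4]
paddle z [129.785805   133.60883429 136.27915585]
[(0.53, array([-19., -36.])), (0.35, array([281., -70.]))]
[]
[(0.39, array([-47.,  -6.])), (0.36, array([-54., 197.]))]
```

View pics/s5.png

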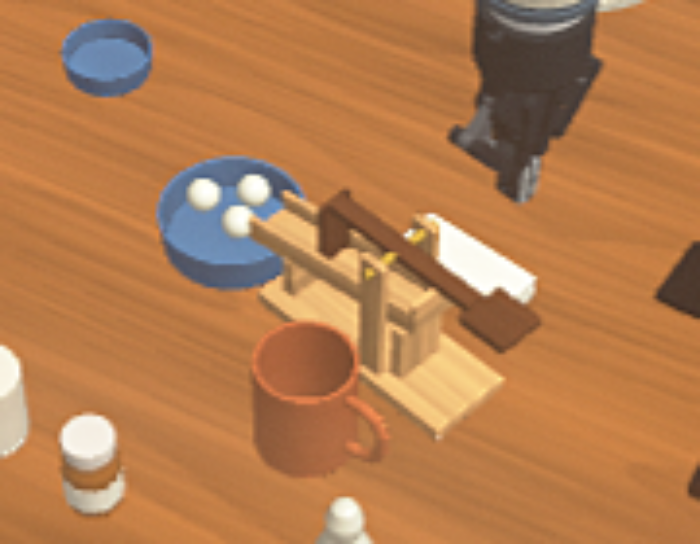

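The lever is up, the mints lie inside the dish, the robot is clear and the bystanders are in place.

```bash
python3 -c "
from rig import r
r.sign_off()"
```

```text
the job is handed in; nothing more can be done
```

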